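Gas-flush two open tea jars at the hold-to-flow station

ROBOT

A 6-joint arm with a two-finger parallel gripper is mounted at the origin on the work surface. World frame = base frame: x ahead of the robot, y to its left, z up, the work surface at z = 0. Lengths are in m, angles in rad, forces in N, time in s.
With the tool pointing down it reaches from about 0.2 to 0.875 m from the base axis. Payload 3.4 kg.
Tool frame: the origin (TCP) lies at the very end of the fingers, on their centre line; the grasp point (between the pads) lies arm.tcp_to_grasp behind it (arm.tcp_to_grasp is the distance from the TCP to the grasp point, in m); z points along the fingers, y is the direction in which the jaws open and shut (so a half turn about z gives the same grasp; the last joint's range is limited). The gripper opens to 94 mm and grips with 3 to 60 N. Pads are 16 mm wide; open, the fingers measure 119 mm over their backs; the gripper's body (75 mm by 177 mm) begins 78 mm behind the grasp point.
Start: joints at [-0.121, 0.276, 1.505, -0, 1.361, -0.121], TCP at [0.575, -0, 0.205] pointing down, gripper open.
Joint ranges: [-2.89, 2.89], [-0.75, 2.08], [0.22, 2.7], [-1.18, 4.32], [0.11, 2.71], [-2.7, 2.7]. Speed limits (rad/s): [2.57, 2.57, 3.14, 3.14, 3.14, 3.14].

INTERFACE

Orientations are given as [roll, pitch, yaw] about the fixed x, y, z axes, in that order (R = Rz(yaw) Ry(pitch) Rx(roll)).
In Python, from station import arm gives the robot as it stands.
- The arm moves only by the tool arm_command, never from a script. Its argument "moves" is one flat list of numbers, 5 for each row, row after row: the opening, from -1 (shut) to 1 (fully open), so that 0 is half open, then the shift along the tool's x, y, z in cm, then the turn about the tool's z in degrees. In form: [gripper, tx, ty, tz, spin, gripper, tx, ty, tz, spin, ...]. A call has 1 to 10 rows; each row shifts and turns the commanded pose from where the row before left it, along the tool's axes as they then stand; what a row does not reach is not made up. A row lasts 1/10 s, in which the tool goes at most 50 mm and 8.59 degrees, less where a joint would pass 70% of its speed; a pose out of reach is approached as far as the arm can. A call with a gripper value outside its range is refused whole. The fingers move at their own pace and stop on an object; "force" is the grip in N (left out, the last holds). Time passes only in rows, so rows that do not move let the fingers close. It gives the time, the measured TCP pose, the force and the opening at its end, in the units of the state.
- arm.get_obs(): the state, without advancing time (a new reading comes with each control period).
- arm.read_camera(name): name is "scene" or "side" or "wrist"; returns a dict with "img" (384x512x3 uint8, red, green, blue), "intrinsics" (3x3 intrinsics, pixels), "R" (3x3) and "t" (3): a world point X has camera coordinates R X + t; the wrist camera has in their place "mount" (4x4, takes a point from camera to tool coordinates, whose origin is the TCP and whose axes are the flange's). Camera axes: x right, y down, z forward; pixel columns grow to the right and rows downward; lengths in m; the calibration is good to about 2 mm. A picture is of the moment at which its call begins: read the wrist's pose just before it. There is no depth.
- arm.hand_in(): hands the job in, once; it reports no verdict.
The state is a dict: "time_s": time; "q": joint angles; "qvel": joint speeds; "effort": joint torques, N m; "position": TCP position; "eef_rot": TCP orientation; "contact_force": force on the tool from outside, world axes, zero at the start; "torque": the same for the moment, N m; "finger_gap": finger opening in m.
Only numpy, scipy, OpenCV 4.12 (cv2) and the standard library are available. Lean on these libraries where they do the work, as an engineer would, in place of code of your own. Each camera call takes 0.05 s, during which the arm holds its last target.

TASK

Flush the two open jars on the sliding carriage with nitrogen, the mild green tea pearls first and then the red rosehips: draw the carriage by its black knob until the jar's mouth is centred under the fixed nozzle, then press the orange pad of the spring-return flow lever down past two clicks to the third (green mark) and hold it there. Hold the green jar's flush for a good two seconds and let the lever spring fully back up before stepping the carriage to the red jar; there, finish while still holding the pad down at the third click with the fingers. Press the lever only with an open jar under the nozzle, keep the jars upright in their nests and leave the other things on the table alone.

Things in the scene. Friction and masses are not known exactly. Their poses are not given: they have to be found in the camera images.
- station: nitrogen flushing station, fixed: aluminium base plate 360 x 395 x 12 mm. Origin at table height right under the nozzle; x along the carriage's upper slide (away from the robot), y along the lower slide (to the lever side), z up; may be turned a little about z. A 30 mm post, 262 mm high, at (70, 200) mm carries an arm at x = 70 mm over to the nozzle; the copper gas line reaches 266 mm
- nozzle_tip (a point): the lower tip of the fixed steel nozzle, 181 mm above the table; its body above is 25 mm across. Open jar mouths pass 17 mm, lids 7 mm below it
- carriage_knob (a point): grip point of the upright black knob on the front of the jar carriage: on its axis, 105 mm above the table. Knob 24 mm in diameter, from 66 to 126 mm above the table, 135 mm in front (station -x) of the carriage centre; plate below it at 64 mm. Carriage and jars follow the knob in x and y; the slides have a few newtons of friction and stay where left
- slide_x (a joint): carriage position along the station's x axis in m, -0.060 to 0.060, 0 at the start (carriage centre under the nozzle)
- slide_y (a joint): carriage position along the station's y axis in m, -0.060 to 0.060, 0 at the start
- green_mouth (a point): centre of the open mouth of the jar with green tea pearls: clear glass, 65 mm in diameter, 100 mm high, no lid, mouth 164 mm above the table. The four jars stand loose, about 1.5 mm play, in a 2 x 2 block of round white nests, 85 mm apart, in any arrangement
- red_mouth (a point): centre of the open mouth of the like jar with red rosehips, no lid
- lidded_jar_a: one of two jars on the carriage, dark contents, closed with a bamboo lid (finished; 110 mm high over all, top 174 mm above the table); origin at the centre of its underside
- lidded_jar_b: the other lidded jar, likewise
- flow_lever (a joint): angle of the flow lever in rad: 0 at rest (pad up), growing as it is pressed down. Clicks at 0.30 (yellow tab), 0.60 (orange) and 0.90 (green: third click). A return spring always drives it back to 0: about 4 N at the pad near the start, 9 N at the third click, 2 to 3 N more or less around the clicks. End stop at 0.95, just past the third click
- lever_pad (a point): orange pad at the end of the flow lever, 40 x 40 x 10 mm; origin at the centre of its upper face, z normal to that face, y outwards along the lever (station +y). Origin 85 mm out from the pivot along the lever and 11 mm above its line; pivot axis along station x. Upper face 157 mm above the table at rest, 83 mm at the third click. May be pressed straight down with closed fingertips
- scale: bystander: round white kitchen scale 190 mm across, 22 mm high; origin under its centre
- spare_jar: bystander: empty jar with bamboo lid standing on the scale, 67 mm across, 110 mm high; origin under its centre
- tong_tray: bystander: bamboo tray 130 x 200 x 22 mm with blue tongs; origin under its centre
- caddy: bystander: dark green square tin, 83 mm wide, 140 mm high, brass lid; origin under its centre
- lid_stack: bystander: stack of three bamboo lids, 67 mm across, 48 mm high; origin under its centre
- spray_bottle: bystander: clear spray bottle with blue head, 64 mm across, 162 mm high; origin under its centre
- lever_pivot (a point): the flow lever's pivot, 110 mm above the table; at rest the lever points outwards (station +y) and 0.45 rad above level, at the third click 0.45 rad below level

How it is judged:
On the way, in this order (a step that is already met when the one before it is completed fails the run):
1. the green jar is flushed: its mouth centred under the nozzle and the lever pressed at the third click by the fingers for 1.5 s (horizontal distance between green_mouth and nozzle_tip below 0.01 m and value of joint flow_lever above 0.8 rad and contact force between flow_lever and the fingers above 1 N), for 1.5 s.
2. the lever has sprung back up and the red jar stands centred under the nozzle (horizontal distance between red_mouth and nozzle_tip below 0.01 m and value of joint flow_lever below 0.1 rad), for 0.2 s.
At the end, for the whole second after the job is handed in: Red jar's mouth within 10 mm of the nozzle axis, carriage at rest; the fingers still press the orange pad (over 1 N) with the lever at the third click (over 0.80 rad); both open jars stand in their nests (mouths 164 mm up, within 6 mm) and the lidded jars upright (horizontal distance between red_mouth and nozzle_tip below 0.01 m and value of joint flow_lever above 0.8 rad and contact force between flow_lever and the fingers above 1 N and velocity of joint slide_x between -0.01 and 0.01 m/s and velocity of joint slide_y between -0.01 and 0.01 m/s and height (world z) of green_mouth between 0.158 and 0.17 m and height (world z) of red_mouth between 0.158 and 0.17 m and angle between each of lidded_jar_a, lidded_jar_b's own z axis and vertical below 0.1 rad); the arm keeps its last pose, push and grip.
It fails at once if the lever is pressed past its first click while neither open jar is under the nozzle (value of joint flow_lever above 0.35 rad and horizontal distance between each of green_mouth, red_mouth and nozzle_tip above 0.02 m).
It fails at once if a jar on the carriage is tipped (angle between any of green_mouth, red_mouth, lidded_jar_a, lidded_jar_b's own z axis and vertical above 0.3 rad).
It fails at once if a bystander on the table is disturbed (moved more than 20 mm) (distance of any of scale, spare_jar, tong_tray, caddy, lid_stack, spray_bottle from where it was at the start of the episode above 0.02 m).
It also fails if it takes over 72 s, if anything falls off the work surface, if the arm or the gripper's body presses on something with over 40 N, if the wrist force passes 120 N, or if a joint passes its speed limit or range.

## Working session

There is one attempt and no reset: what is moved stays moved. The work goes in short steps, Python scripts to look and compute and a tool call to move; the robot and the scene stay as the last step left them, time stands still between calls to the robot, and variables do not carry over. Pictures are saved under pics/ and viewed, and the job is handed in when it is done.

Besides the shell and the picture viewer there is one more tool, called after ">>>" as name(argument=value, ...) on one line, values as JSON. arm_command: Moves the arm, as the interface text tells. Its arguments: {"type":"object","properties":{"moves":{"type":"array"},"force":{"type":"number"}},"required":["moves"]}

```bash
mkdir -p pics; cat > h.py <<'E'
import numpy as np,cv2
from station import arm
def snap(n,f):
    c=arm.read_camera(n); cv2.imwrite('pics/'+f,c['img'][:,:,::-1]); return c
def save(c,f):
    import pickle; pickle.dump(c,open(f,'wb'))
def ray(c,u,v,z):
    K=np.array(c['intrinsics']);R=np.array(c['R']);t=np.array(c['t'])
    d=R.T@np.linalg.inv(K)@np.array([u,v,1.]); o=-R.T@t
    return o+d*(z-o[2])/d[2]
def proj(c,X):
    K=np.array(c['intrinsics']);p=K@(np.array(c['R'])@np.array(X)+np.array(c['t'])); return p[:2]/p[2]
E
python3 - <<'E'
from h import *
o=arm.get_obs(); print(o['time_s'],o['position'],o['eef_rot'],o['finger_gap'],arm.tcp_to_grasp)
for n in('scene','side','wrist'):
    c=snap(n,n+'0.png'); save(c,n+'0.pkl')
    print(n,{k:np.round(v,4).tolist() for k,v in c.items() if k!='img'})
E
```

```text
0.0 [5.74432703e-01 8.24403129e-05 2.04621297e-01] [-3.13980680e+00 -2.19179961e-04  1.57082106e+00] 0.09403124887783591 0.0188
scene {'intrinsics': [[465.4522, 0.0, 242.7419], [0.0, 465.4522, 184.7045], [0.0, 0.0, 1.0]], 'R': [[-0.4376, 0.899, -0.0187], [0.5225, 0.2373, -0.8189], [-0.7318, -0.3681, -0.5736]], 't': [0.2257, -0.1764, 1.9848]}
side {'intrinsics': [[380.8278, 0.0, 258.8613], [0.0, 380.8278, 190.879], [0.0, 0.0, 1.0]], 'R': [[0.8233, -0.5676, -0.0053], [-0.3738, -0.5351, -0.7576], [0.4272, 0.6257, -0.6527]], 't': [-0.4405, 0.3127, 1.1847]}
wrist {'intrinsics': [[321.4621, 0.0, 259.0495], [0.0, 321.4621, 191.6618], [0.0, 0.0, 1.0]], 'mount': [[-0.001, -0.9719, -0.2352, 0.0675], [1.0, -0.0007, -0.0013, -0.0001], [0.0011, -0.2352, 0.9719, -0.1796], [0.0, 0.0, 0.0, 1.0]]}
```

View pics/scene0.png

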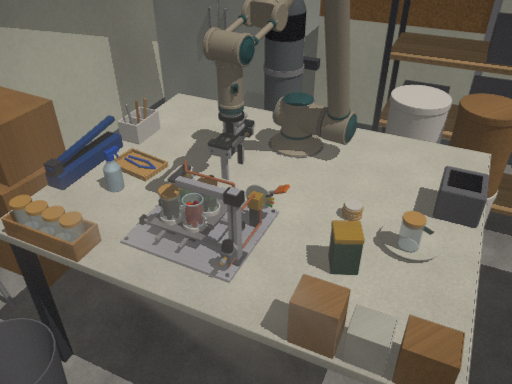

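View pics/side0.png

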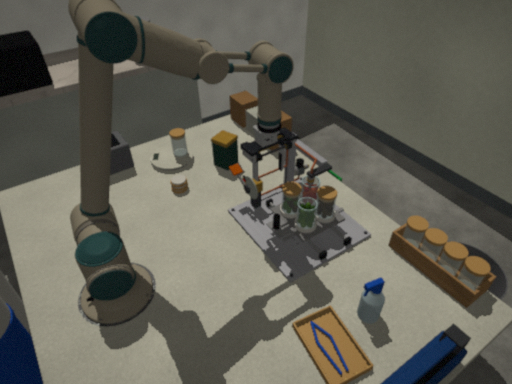

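View pics/wrist0.png

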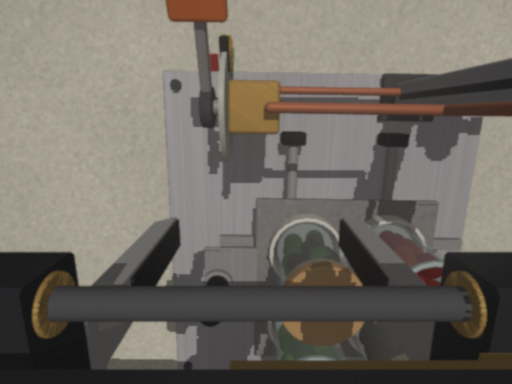

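```bash
python3 - <<'E'
import cv2
a=cv2.imread('pics/scene0.png')[150:280,110:310]; cv2.imwrite('pics/s1.png',cv2.resize(a,None,fx=4,fy=4,interpolation=2))
a=cv2.imread('pics/side0.png')[130:280,210:380]; cv2.imwrite('pics/d1.png',cv2.resize(a,None,fx=4,fy=4,interpolation=2))
E
```

```text
(no output)
```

View pics/s1.png

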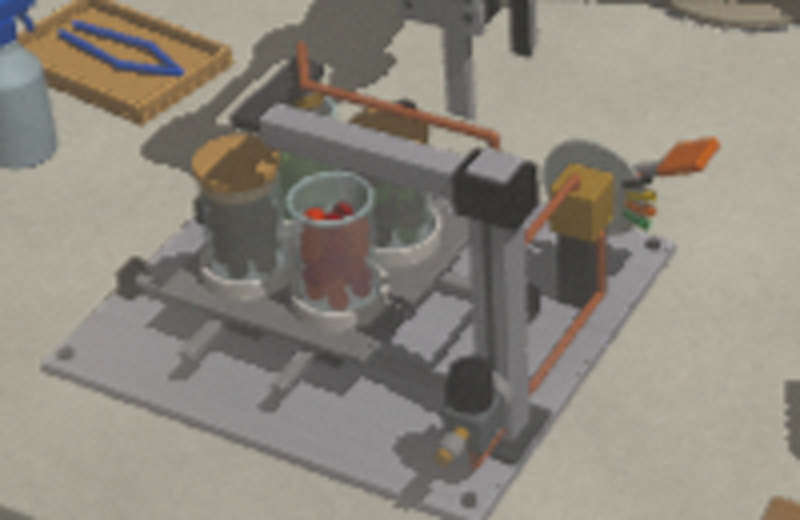

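View pics/d1.png

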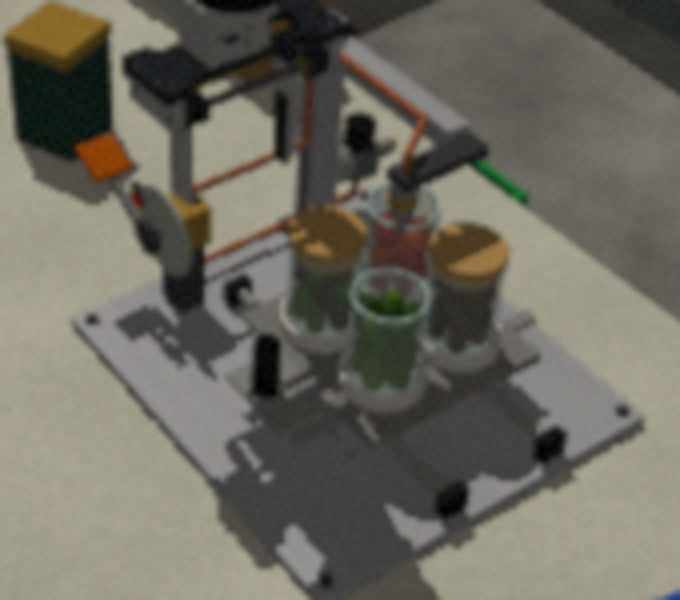

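```bash
python3 - <<'E'
from h import *
import pickle
S=pickle.load(open('scene0.pkl','rb'));D=pickle.load(open('side0.pkl','rb'))
for n,c,u,v,z in [('knobtop',D,276.5,215.8,.126),('green',D,307.5,203.2,.164),('red S',S,192.7,199.2,.164),('red D',D,310.5,181.7,.164),
 ('padS',S,282,188.7,.157),('padD',D,236.3,169.3,.157),('cornD(-x+y)',D,228,210,.012),('D(+x-y?)',D,370.7,235.5,.012),('S(-x+y)',S,278.7,210.7,.012),('S +x-y',S,120.5,241.7,.012),('S ++',S,231,280,.012),
 ('lidD -+',D,292,189.5,.174),('lidD +-',D,327,193,.174),('lid S +-',S,169,190.5,.174)]:
    print(n,ray(c,u,v,z).round(4))
# wrist
W=pickle.load(open('wrist0.pkl','rb'));M=np.array(W['mount']);
from scipy.spatial.transform import Rotation as Ro
T=np.eye(4);T[:3,:3]=Ro.from_euler('xyz',[-3.1398,-.0002,1.5708]).as_matrix();T[:3,3]=[.57443,.0001,.2046]
C=np.linalg.inv(T@M); w=dict(intrinsics=W['intrinsics'],R=C[:3,:3],t=C[:3,3])
for n,u,v,z in [('corn -x+y',165,73,.012),('lid -+',322,302,.174),('knob?',215,287,.126),('corn x y',482,75,.012),('pivotpost',254,106,.125)]: print(n,ray(w,u,v,z).round(4))
E
```

```text
knobtop [ 0.5268 -0.1155  0.126 ]
green [ 0.621  -0.1569  0.164 ]
red S [ 0.7094 -0.0694  0.164 ]
red D [ 0.7012 -0.0778  0.164 ]
padS [0.5391 0.1502 0.157 ]
padD [0.5312 0.1388 0.157 ]
cornD(-x+y) [0.4663 0.1062 0.012 ]
D(+x-y?) [ 0.8113 -0.2928  0.012 ]
S(-x+y) [0.4734 0.1162 0.012 ]
S +x-y [ 0.8283 -0.2784  0.012 ]
S ++ [0.8262 0.114  0.012 ]
lidD -+ [ 0.6146 -0.0827  0.174 ]
lidD +- [ 0.6989 -0.1634  0.174 ]
lid S +- [ 0.7125 -0.1507  0.174 ]
corn -x+y [0.4707 0.1112 0.012 ]
lid -+ [ 0.6201 -0.0665  0.174 ]
knob? [ 0.5345 -0.0822  0.126 ]
corn x y [0.8173 0.1087 0.012 ]
pivotpost [0.57   0.0736 0.125 ]
```

```bash
python3 - <<'E'
import cv2
a=cv2.imread('pics/wrist0.png')[180:384,140:460]; cv2.imwrite('pics/w1.png',cv2.resize(a,None,fx=2.5,fy=2.5,interpolation=2))
E
```

```text
(no output)
```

View pics/w1.png

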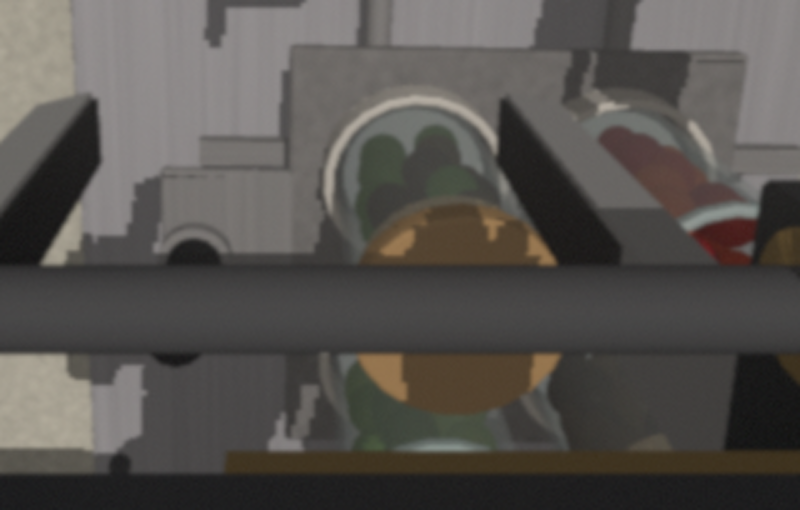

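>>> arm_command(moves=[1,-2.8,-1.1,0,0,1,-2.8,-1.1,0,0,1,-2.8,-1.1,0,0,1,-2.8,-1.1,0,0,1,0,0,0,-8.5,1,0,0,0,-8.5,1,0,0,0,-8.5,1,0,0,0,-8.5,1,0,0,0,-8.5,1,0,0,0,-8.5])

```text
time_s: 1.15
position: [0.5308, -0.1119, 0.2052]
eef_rot: [-3.141, -0.001, 2.467]
contact_force: [-0.2, 0.7, 0.2]
finger_gap: 0.0938
```

>>> arm_command(moves=[1,0,0,0,-8.5,1,0,0,0,-8.5,1,0,0,0,-8.5,1,0,0,0,-8.5,1,0,0,0,-5,1,0,0,0,0,1,0,0,0,0])

```text
time_s: 1.85
position: [0.5309, -0.112, 0.2053]
eef_rot: [3.141, -0.0, 3.14]
contact_force: [0.5, -0.8, 0.9]
finger_gap: 0.0941
```

```bash
cat >> h.py <<'E'
from scipy.spatial.transform import Rotation as Ro
def wsnap(f):
    o=arm.get_obs(); W=snap('wrist',f); M=np.array(W['mount'])
    T=np.eye(4);T[:3,:3]=Ro.from_euler('xyz',o['eef_rot']).as_matrix();T[:3,3]=o['position']
    C=np.linalg.inv(T@M); w=dict(intrinsics=W['intrinsics'],R=C[:3,:3],t=C[:3,3]); save(w,'pics/'+f+'.pkl')
    print(o['time_s'],np.round(o['position'],4),np.round(o['eef_rot'],4),np.round(o['contact_force'],1),o['finger_gap']); return w
E
python3 - <<'E'
from h import *
w=wsnap('w2.png'); snap('side','d2.png')
for X in [(.53,-.112,.126),(.664,-.114,.181),(.53,-.112,.064)]: print(proj(w,X))
a=cv2.imread('pics/d2.png')[130:280,210:380]; cv2.imwrite('pics/d2c.png',cv2.resize(a,None,fx=4,fy=4,interpolation=2))
E
```

```text
1.85 [ 0.5309 -0.112   0.2053] [ 3.1414e+00 -3.0000e-04  3.1397e+00] [ 0.5 -0.8  0.9] 0.09407225884847809
[259.51585678 197.19459457]
[257.46223214 385.31498314]
[259.41233847 181.94602129]
```

View pics/w2.png

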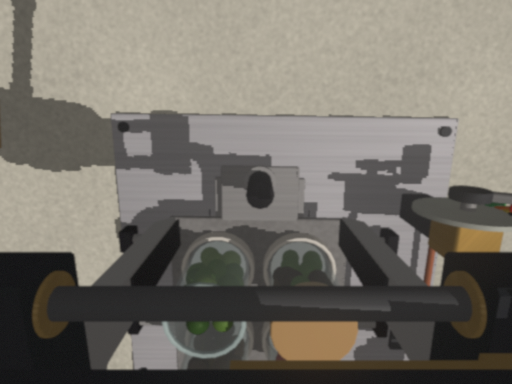

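View pics/d2c.png

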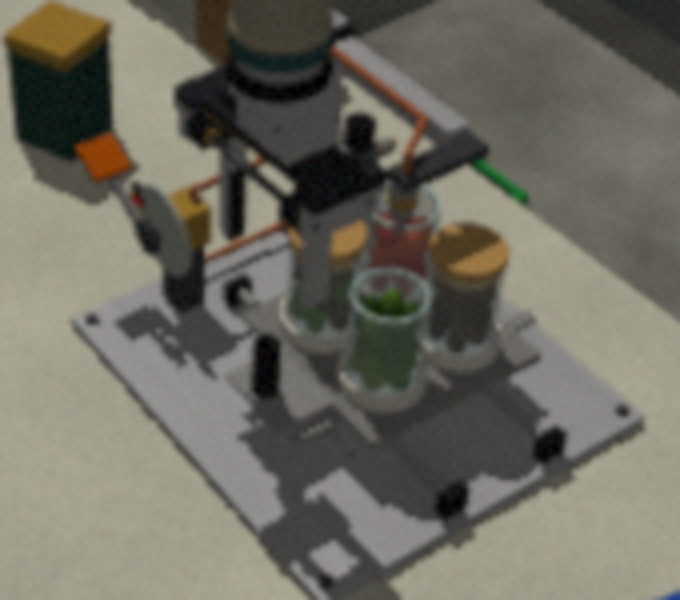

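>>> arm_command(moves=[1,0,0,3,0,1,0,0,3,0,1,0,0,3,0,1,0,0,2.9,0,-1,0,0,0,0,-1,0,0,0,0,-1,0,0,0,0,-1,0,0,0,0,-1,0,0,0,0,-1,0,0,0,0], force=25)

```text
time_s: 2.95
position: [0.5315, -0.1121, 0.0873]
eef_rot: [-3.141, 0.001, -3.142]
contact_force: [0.5, 0.1, 0.6]
finger_gap: 0.0494
```

>>> arm_command(moves=[-1,0,0,0,0,-1,0,0,0,0,-1,0,0,0,0,-1,0,0,0,0,-1,0,0,0,0])

```text
time_s: 3.45
position: [0.531, -0.1118, 0.0865]
eef_rot: [3.141, -0.0, 3.141]
contact_force: [-0.3, 0.4, 0.8]
finger_gap: 0.0238
```

>>> arm_command(moves=[-1,-0.3,0.3,0,0,-1,-0.5,0.5,0,0,-1,-0.6,0.6,0,0,-1,-0.7,0.7,0,0,-1,-0.7,0.7,0,0,-1,-0.7,0.6,0,0,-1,-0.5,0.5,0,0,-1,-0.3,0.29,0,0,-1,0,0,0,0,-1,0,0,0,0])

```text
time_s: 4.45
position: [0.5754, -0.069, 0.0865]
eef_rot: [3.14, 0.003, 3.141]
contact_force: [2.1, 2.4, -0.4]
finger_gap: 0.0234
```

```bash
python3 - <<'E'
from h import *
w=wsnap('w3.png'); c=snap('side','d3.png');save(c,'d3.pkl')
c=snap('scene','s3.png')
a=cv2.imread('pics/d3.png')[130:280,210:380]; cv2.imwrite('pics/d3c.png',cv2.resize(a,None,fx=4,fy=4,interpolation=2))
a=cv2.imread('pics/s3.png')[150:280,110:310]; cv2.imwrite('pics/s3c.png',cv2.resize(a,None,fx=4,fy=4,interpolation=2))
E
```

```text
4.45 [ 0.5754 -0.069   0.0865] [3.1398e+00 2.6000e-03 3.1412e+00] [ 2.1  2.4 -0.4] 0.023379347038505808
```

View pics/d3c.png

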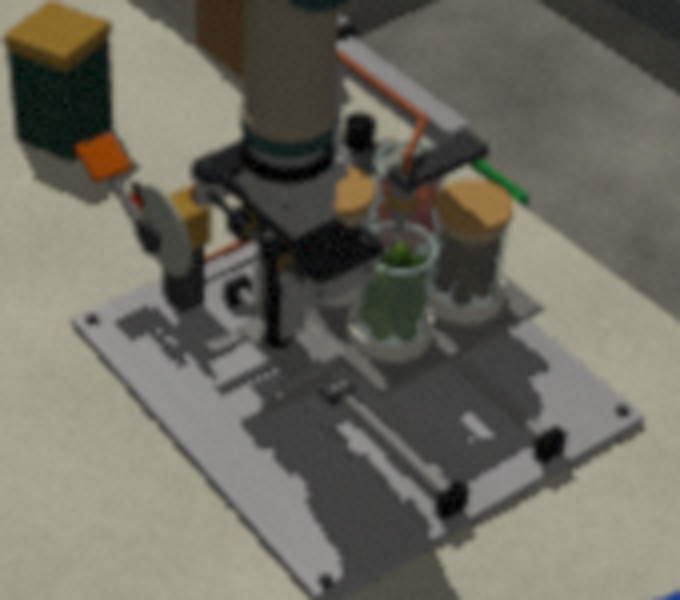

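View pics/s3c.png

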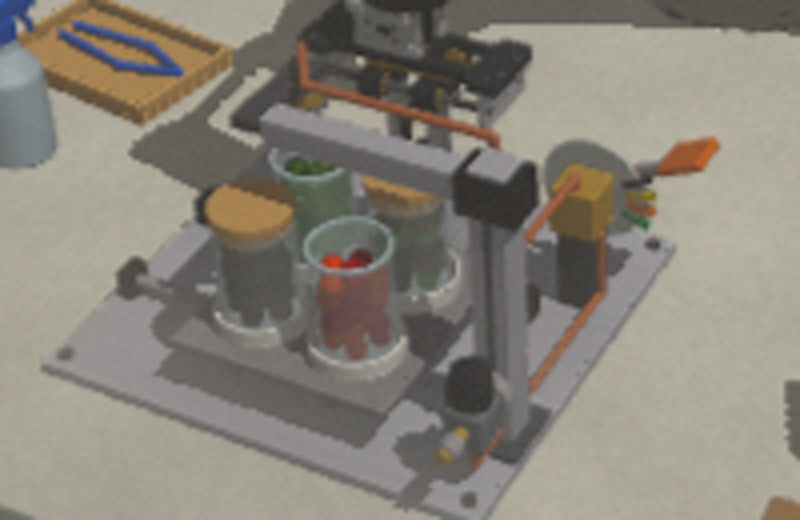

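View pics/w3.png

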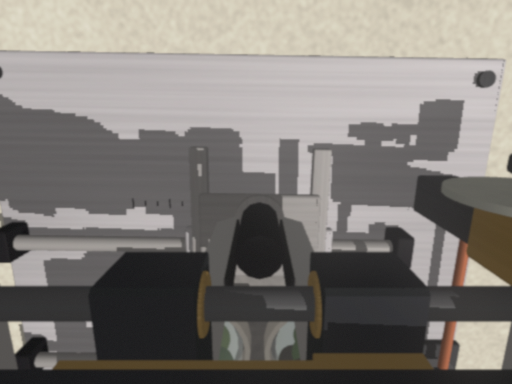

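```bash
python3 - <<'E'
from h import *
import pickle
c=pickle.load(open('d3.pkl','rb'))
print(ray(c,405/4+210,248/4+130,.164),ray(c,402/4+210,205/4+130,.181))
for f in['d1','d3c']:pass
a=cv2.imread('pics/d3.png')[160:235,280:345]; cv2.imwrite('pics/d3z.png',cv2.resize(a,None,fx=8,fy=8,interpolation=2))
E
```

```text
[ 0.6675303  -0.12122132  0.164     ] [ 0.68813024 -0.09100324  0.181     ]
```

View pics/d3z.png

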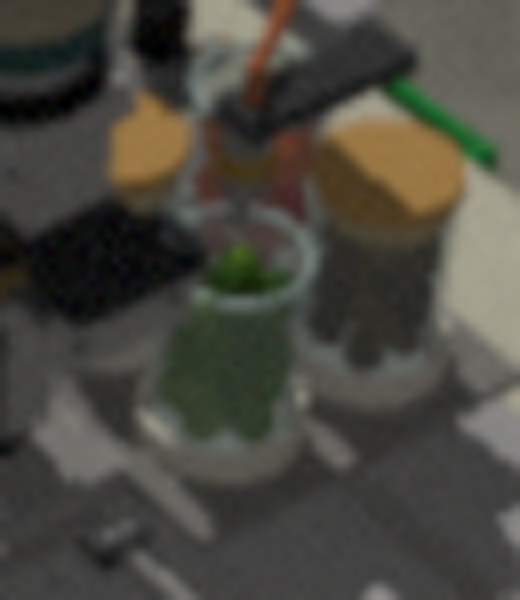

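```bash
python3 - <<'E'
from h import *
import pickle
c=pickle.load(open('d3.pkl','rb'))
print(ray(c,255/8+280,255/8+160,.164),ray(c,240/8+280,215/8+160,.181))
for X in [(.6605,-.119,.181),(.6605,-.119,.164)]: print((proj(c,X)-[280,160])*8)
E
```

```text
[ 0.6696819  -0.12193722  0.164     ] [ 0.66729049 -0.11287241  0.181     ]
[237.11132201 228.73881393]
[233.81878377 259.42273354]
```

>>> arm_command(moves=[0.1,0,0,0,0,0.1,0,0,0,0,0.1,0,0,0,0,0.1,0,0,0,0,0.1,0,0,-2.5,0,0.1,0,0,-3.5,0,0.1,0,0,-3.5,0,0.1,0,0,-3.5,0,0.1,0,0,0,0])

```text
time_s: 5.5
position: [0.577, -0.071, 0.2219]
eef_rot: [-3.139, 0.01, 3.142]
contact_force: [0.4, -0.3, -0.5]
finger_gap: 0.0514
```

```bash
python3 - <<'E'
from h import *
w=wsnap('w4.png')
E
```

```text
5.5 [ 0.577  -0.071   0.2219] [-3.1389  0.0102  3.1416] [ 0.4 -0.3 -0.5] 0.0514078108385361
```

View pics/w4.png

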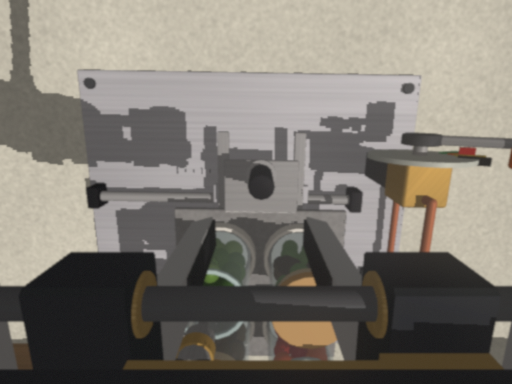

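>>> arm_command(moves=[-1,0.5,2.9,0,0,-1,0.7,3.8,0,0,-1,0.7,3.8,0,0,-1,0.7,3.8,0,0,-1,0.7,3.8,0,0,-1,0.6,3.8,0,8.5,-1,0,0,0,8.5,-1,0,0,0,8.5,-1,0,0,0,8.5,-1,0,0,0,8.5])

```text
time_s: 6.55
position: [0.5338, 0.1489, 0.2146]
eef_rot: [-3.139, -0.002, 2.394]
contact_force: [-0.4, -0.2, 0.1]
finger_gap: 0.0004
```

>>> arm_command(moves=[-1,0,0,0,8.5,-1,0,0,0,8.5,-1,0,0,0,8.5,-1,0,0,0,8.5,-1,0,0,0,8.5,-1,0,0,0,5,-1,0,0,0,0,-1,0,0,0,0])

```text
time_s: 7.35
position: [0.5343, 0.1487, 0.2153]
eef_rot: [-3.139, 0.0, 1.573]
contact_force: [-0.4, -0.5, -0.8]
finger_gap: 0.0008
```

```bash
python3 - <<'E'
from h import *
import pickle
w4=pickle.load(open('pics/w4.png.pkl','rb')); print('knobtop',ray(w4,262,180,.126),proj(w4,(.5754,-.069,.126)))
w=wsnap('w5.png');c=snap('side','d5.png')
for X in [(.535,.1445,.157),(.53,.1445,.157)]: print(proj(w,X))
a=cv2.imread('pics/d5.png')[130:280,210:380]; cv2.imwrite('pics/d5c.png',cv2.resize(a,None,fx=4,fy=4,interpolation=2))
E
```

```text
knobtop [ 0.56586934 -0.06908746  0.126     ] [262.0864111  190.58779626]
7.35 [0.5343 0.1487 0.2153] [-3.1394e+00  4.0000e-04  1.5726e+00] [-0.4 -0.5 -0.8] 0.0008476168515068768
[260.62739741 209.42942599]
[254.14840255 209.41792876]
```

View pics/w5.png

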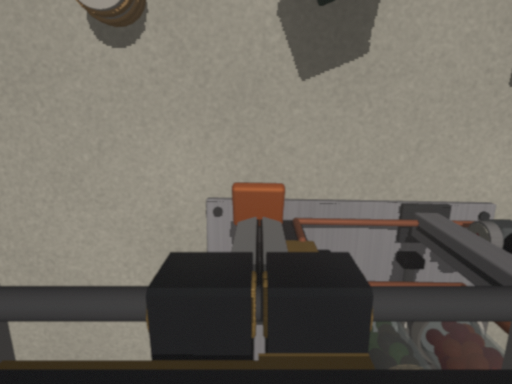

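View pics/d5c.png

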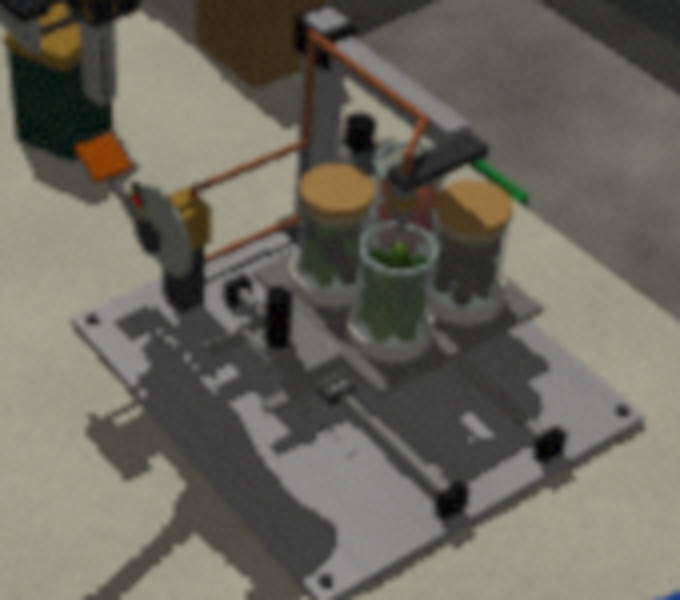

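```bash
python3 - <<'E'
from h import *
import pickle
c=pickle.load(open('side0.pkl','rb'))
for n,u,v,z in [('green',310,191.75,.164),('knob',278/4+210,292/4+130,.126)]: print(n,ray(c,u,v,z))
w=pickle.load(open('pics/w5.png.pkl','rb'))
for v in(184,191): print(ray(w,259,v,.1657),ray(w,259,v,.157))
a=cv2.imread('pics/d5.png')[160:235,280:345]; cv2.imwrite('pics/d5z.png',cv2.resize(a,None,fx=8,fy=8,interpolation=2))
a=cv2.imread('pics/w5.png')[160:260,200:320]; cv2.imwrite('pics/w5z.png',cv2.resize(a,None,fx=6,fy=6,interpolation=2))
E
```

```text
green [ 0.66491115 -0.11781713  0.164     ]
knob [ 0.57236632 -0.07132868  0.126     ]
[0.53375638 0.16646493 0.1657    ] [0.5337278  0.16457397 0.157     ]
[0.53376065 0.1612146  0.1657    ] [0.53373224 0.15912431 0.157     ]
```

View pics/d5z.png

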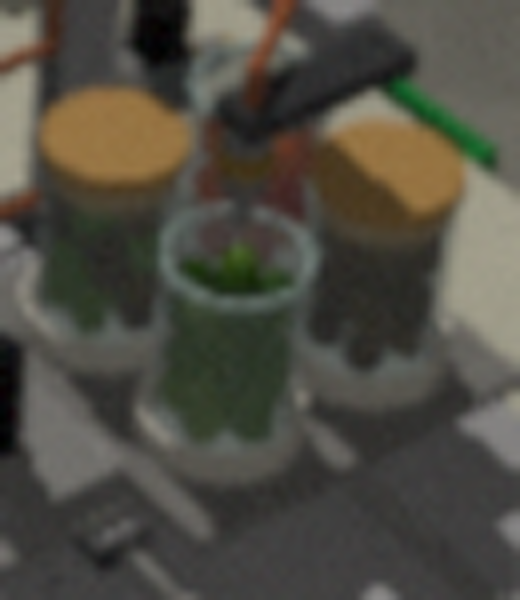

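View pics/w5z.png

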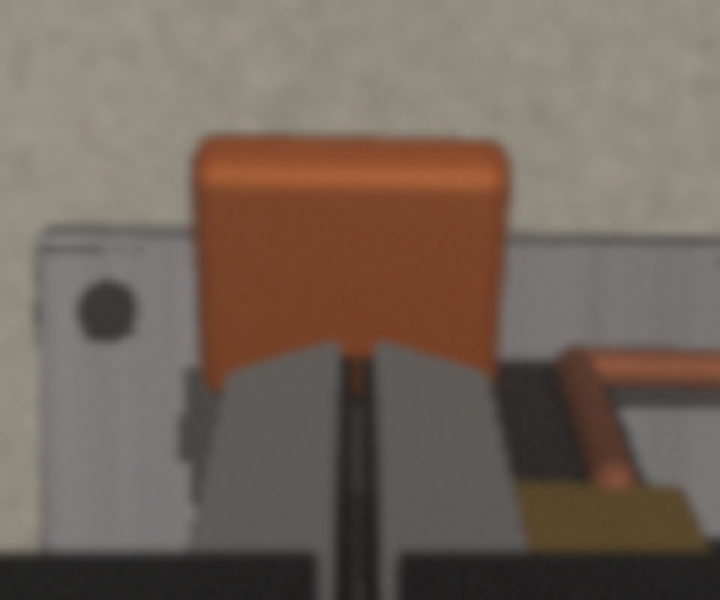

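>>> arm_command(moves=[-1,0,0,2,0,-1,0,0,2,0,-1,0,0,1,0,-1,0,0,1,0,-1,0,0,1,0,-1,0,0,1,0,-1,0,0,1,0,-1,0,0,1,0,-1,0,0,1,0,-1,0,0,1,0])

```text
time_s: 8.45
position: [0.5366, 0.1507, 0.0982]
eef_rot: [3.137, -0.003, 1.571]
contact_force: [-1.1, 2.3, 8.0]
finger_gap: 0.0006
```

>>> arm_command(moves=[-1,0,0,0.5,0,-1,0,0,0.3,0,-1,0,0,0,0,-1,0,0,0,0])

```text
time_s: 8.85
position: [0.5366, 0.1491, 0.0902]
eef_rot: [3.138, -0.0, 1.571]
contact_force: [-0.8, 1.2, 9.1]
finger_gap: 0.0006
```

```bash
python3 - <<'E'
from h import *
w=wsnap('w6.png');c=snap('side','d6.png')
snap('scene','s6.png')
a=cv2.imread('pics/s6.png')[150:280,170:310]; cv2.imwrite('pics/s6c.png',cv2.resize(a,None,fx=4.5,fy=4.5,interpolation=2))
E
```

```text
8.85 [0.5366 0.1491 0.0902] [ 3.1379e+00 -4.0000e-04  1.5712e+00] [-0.8  1.2  9.1] 0.0005884539946892781
```

View pics/w6.png

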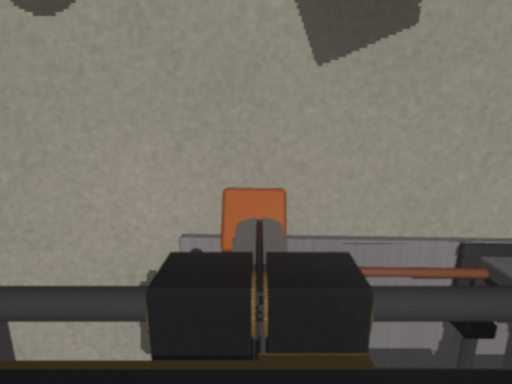

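View pics/s6c.png

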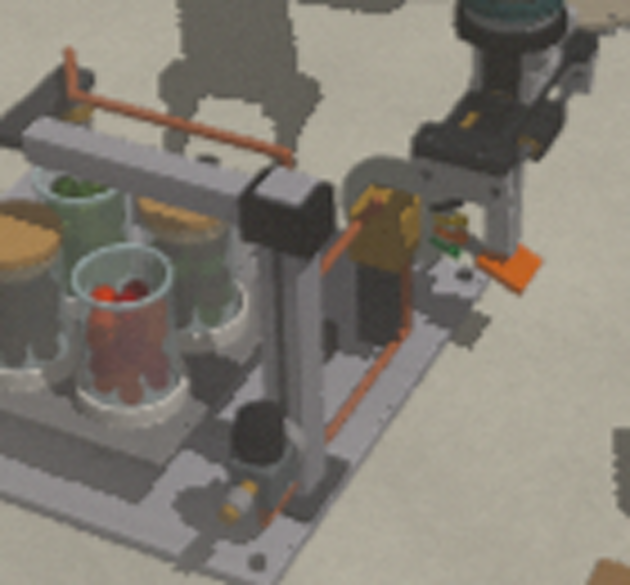

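>>> arm_command(moves=[-1,0,0,0.2,0,-1,0,0,0.2,0,-1,0,0,0,0,-1,0,0,0,0,-1,0,0,0,0,-1,0,0,0,0])

```text
time_s: 9.6
position: [0.5367, 0.1486, 0.0869]
eef_rot: [3.137, 0.001, 1.571]
contact_force: [-2.1, -0.8, 11.2]
finger_gap: 0.0006
```

>>> arm_command(moves=[-1,0,0,0.1,0,-1,0,0,0,0,-1,0,0,0,0,-1,0,0,0,0,-1,0,0,0,0,-1,0,0,0,0,-1,0,0,0,0,-1,0,0,0,0,-1,0,0,0,0,-1,0,0,0,0])

```text
time_s: 10.6
position: [0.5368, 0.1486, 0.086]
eef_rot: [3.137, 0.0, 1.571]
contact_force: [-2.5, 0.0, 13.3]
finger_gap: 0.0003
```

```bash
python3 - <<'E'
from h import *
w=wsnap('w7.png');c=snap('side','d7.png')
b=cv2.imread('pics/w7.png')[150:260,190:330]; cv2.imwrite('pics/w7c.png',cv2.resize(b,None,fx=5,fy=5,interpolation=2))
a=cv2.imread('pics/d7.png')[130:280,210:380]; cv2.imwrite('pics/d7c.png',cv2.resize(a,None,fx=4,fy=4,interpolation=2))
E
```

```text
10.6 [0.5368 0.1486 0.086 ] [3.1369e+00 4.0000e-04 1.5715e+00] [-2.5  0.  13.3] 0.00026467164970658764
```

View pics/w7c.png

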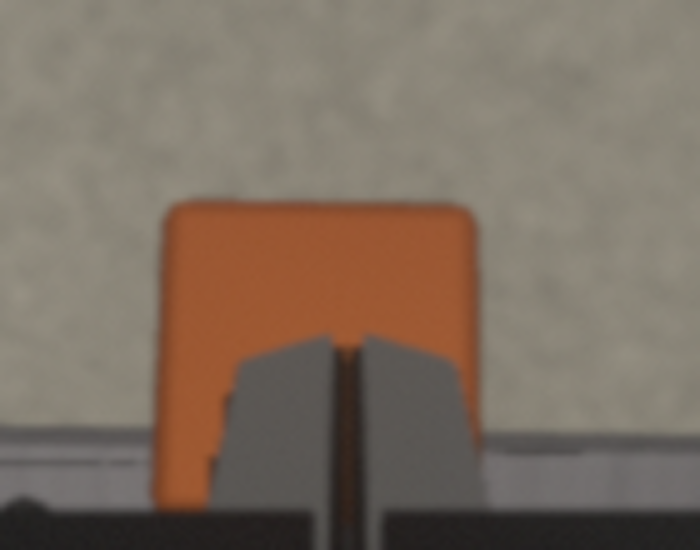

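View pics/d7c.png

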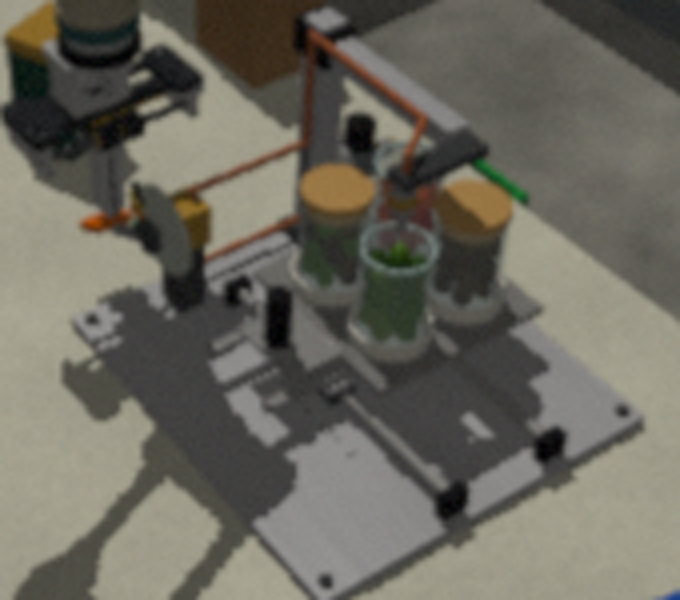

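```bash
python3 - <<'E'
from h import *
import pickle
w=pickle.load(open('pics/w7.png.pkl','rb'));w5=pickle.load(open('pics/w5.png.pkl','rb'))
for py in(.0705,.0725):
  for a in(0,.6,.8,.9,.95):
    t=.45-a; s=.105
    X=(.535,py+s*np.cos(t)-.011*np.sin(t),.110+s*np.sin(t)+.011*np.cos(t))
    print(py,a,proj(w,X).round(1),proj(w5,X).round(1))
E
```

```text
0.0705 0 [255.5 281.4] [260.7 192.2]
0.0705 0.6 [256.3 194.2] [260.6 159.5]
0.0705 0.8 [256.5 190.6] [260.6 159.7]
0.0705 0.9 [256.5 191.6] [260.6 161.4]
0.0705 0.95 [256.6 192.7] [260.5 162.5]
0.0725 0 [255.5 276.1] [260.7 189.6]
0.0725 0.6 [256.3 190.4] [260.6 157.3]
0.0725 0.8 [256.4 187.2] [260.6 157.6]
0.0725 0.9 [256.5 188.5] [260.6 159.4]
0.0725 0.95 [256.6 189.6] [260.6 160.6]
```

>>> arm_command(moves=[-1,0,0,0,0,-1,0,0,0,0,-1,0,0,0,0,-1,0,0,0,0,-1,0,0,0,0,-1,0,0,0,0,-1,0,0,0,0,-1,0,0,0,0,-1,0,0,0,0,-1,0,0,0,0])

```text
time_s: 11.7
position: [0.5368, 0.1486, 0.086]
eef_rot: [3.137, 0.0, 1.571]
contact_force: [-1.6, -1.2, 12.2]
finger_gap: 0.0006
```

>>> arm_command(moves=[-1,0,0,0,0,-1,0,0,0,0,-1,0,0,0,0,-1,0,0,-1.5,0,-1,0,0,-2,0,-1,0,0,-2,0,-1,0,0,-2,0,-1,0,0,-2,0,-1,0,0,-2,0,-1,0,0,-1.5,0])

```text
time_s: 12.7
position: [0.5355, 0.1487, 0.2146]
eef_rot: [3.14, 0.0, 1.571]
contact_force: [-0.5, -0.2, -0.6]
finger_gap: 0.0006
```

>>> arm_command(moves=[0.1,0,0,0,-8.5,0.1,0,0,0,-8.5,0.1,0,0,0,-8.5,0.1,0,0,0,-8.5,0.1,0,0,0,-8.5,0.1,0,0,0,-8.5,0.1,0,0,0,-8.5,0.1,0,0,0,-8.5,0.1,0,0,0,-8.5,0.1,0,0,0,-8.5])

```text
time_s: 13.7
position: [0.5351, 0.1486, 0.2131]
eef_rot: [-3.141, 0.0, 3.061]
contact_force: [0.1, -0.3, 0.1]
finger_gap: 0.0517
```

>>> arm_command(moves=[0.1,0,0,0,-5,0.1,-0.6,-3.2,0,0,0.1,-0.7,-3.8,0,0,0.1,-0.7,-3.8,0,0,0.1,-0.7,-3.8,0,0,0.1,-0.7,-3.8,0,0,0.1,-0.5,-3.4,0,0,0.1,0,0,0,0,0.1,0,0,0,0])

```text
time_s: 14.6
position: [0.5739, -0.0696, 0.213]
eef_rot: [3.141, -0.001, 3.14]
contact_force: [0.0, 0.2, 0.1]
finger_gap: 0.0516
```

```bash
python3 - <<'E'
from h import *
w=wsnap('w8.png');c=snap('side','d8.png')
for X in [(.5754,-.069,.126),(.5754,-.069,.064)]: print(proj(w,X))
b=cv2.imread('pics/w8.png')[130:230,200:330]; cv2.imwrite('pics/w8c.png',cv2.resize(b,None,fx=5,fy=5,interpolation=2))
a=cv2.imread('pics/d8.png')[130:280,210:380]; cv2.imwrite('pics/d8c.png',cv2.resize(a,None,fx=4,fy=4,interpolation=2))
E
```

```text
14.6 [ 0.5739 -0.0696  0.213 ] [ 3.1410e+00 -8.0000e-04  3.1399e+00] [0.  0.2 0.1] 0.05163929318013714
[260.21929582 197.7263164 ]
[259.96361398 182.77595555]
```

View pics/w8c.png

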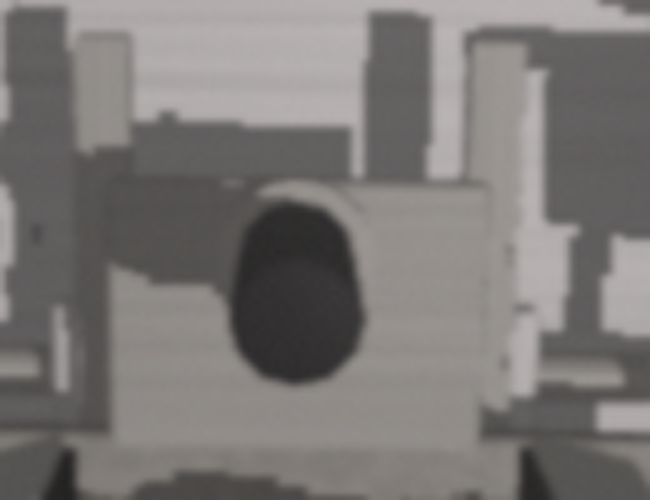

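View pics/d8c.png

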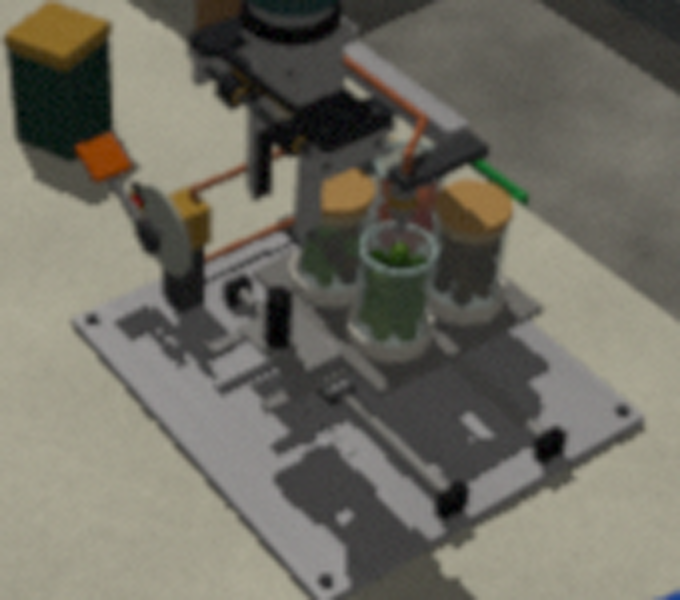

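>>> arm_command(moves=[0.1,0,0,3.2,0,0.1,0,0,3.2,0,0.1,0,0,3.2,0,0.1,0,0,3.0,0,-1,0,0,0,0,-1,0,0,0,0,-1,0,0,0,0,-1,0,0,0,0,-1,0,0,0,0,-1,0,0,0,0])

```text
time_s: 15.7
position: [0.5755, -0.0694, 0.0894]
eef_rot: [-3.141, 0.004, 3.142]
contact_force: [-0.3, 0.4, 6.2]
finger_gap: 0.0233
```

>>> arm_command(moves=[-1,0,0,0,0,-1,0,0,0,0])

```text
time_s: 15.9
position: [0.5755, -0.0694, 0.0894]
eef_rot: [-3.141, 0.004, 3.141]
contact_force: [-0.3, 0.7, 6.6]
finger_gap: 0.0236
```

>>> arm_command(moves=[-1,0.4,-0.4,0,0,-1,0.8,-0.8,0,0,-1,1.1,-1,0,0,-1,1.1,-1.1,0,0,-1,1.1,-1.1,0,0,-1,1.1,-1.1,0,0,-1,1.1,-1,0,0,-1,1,-1,0,0,-1,0.7,-0.7,0,0,-1,0.35,-0.25,0,0])

```text
time_s: 16.9
position: [0.4879, -0.1547, 0.0893]
eef_rot: [-3.14, 0.005, 3.14]
contact_force: [3.2, 2.8, 6.9]
finger_gap: 0.0235
```

>>> arm_command(moves=[-1,0,0,0,0,-1,0,0,0,0])

```text
time_s: 17.1
position: [0.4873, -0.1549, 0.0893]
eef_rot: [-3.139, 0.003, 3.141]
contact_force: [-0.6, -0.3, 8.2]
finger_gap: 0.0237
```

```bash
python3 - <<'E'
from h import *
w=wsnap('w9.png');c=snap('side','d9.png');snap('scene','s9.png')
a=cv2.imread('pics/d9.png')[150:240,270:360]; cv2.imwrite('pics/d9c.png',cv2.resize(a,None,fx=6,fy=6,interpolation=2))
a=cv2.imread('pics/s9.png')[160:260,140:250]; cv2.imwrite('pics/s9c.png',cv2.resize(a,None,fx=6,fy=6,interpolation=2))
E
```

```text
17.1 [ 0.4873 -0.1549  0.0893] [-3.1393e+00  2.9000e-03  3.1413e+00] [-0.6 -0.3  8.2] 0.023702384364694903
```

View pics/d9c.png

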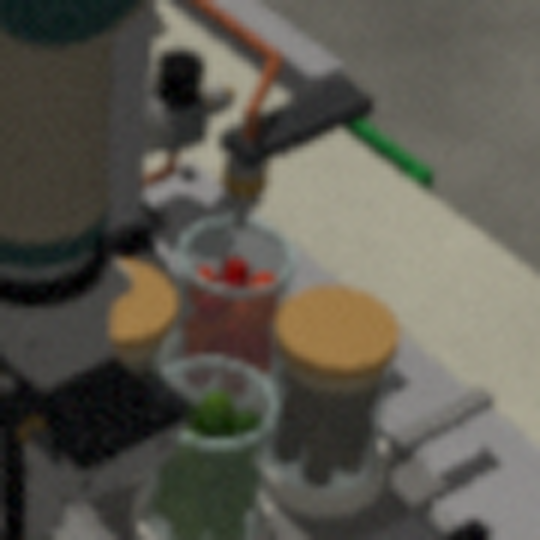

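View pics/s9c.png

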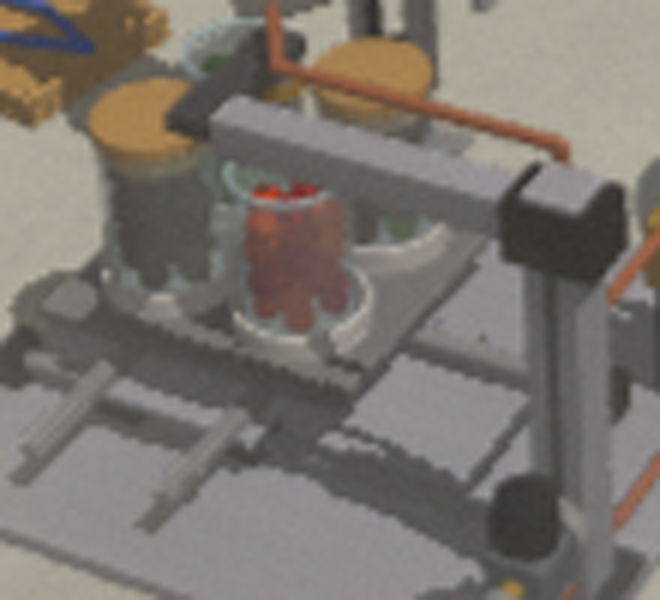

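>>> arm_command(moves=[0.1,0,0,0,0,0.1,0,0,0,0,0.1,0,0,0,0,0.1,0,0,0,0,0.1,0,0,-2.5,0,0.1,0,0,-3.5,0,0.1,0,0,-3.5,0,0.1,0,0,-3.5,0,0.1,0,0,0,0,0.1,0,0,0,0])

```text
time_s: 18.25
position: [0.4866, -0.1536, 0.2176]
eef_rot: [-3.141, 0.001, -3.142]
contact_force: [0.1, -0.6, -0.2]
finger_gap: 0.0519
```

```bash
python3 - <<'E'
from h import *
w=wsnap('w10.png');c=snap('side','d10.png')
a=cv2.imread('pics/d10.png')[150:240,270:360]; cv2.imwrite('pics/d10c.png',cv2.resize(a,None,fx=6,fy=6,interpolation=2))
E
```

```text
18.25 [ 0.4866 -0.1536  0.2176] [-3.1412e+00  9.0000e-04 -3.1415e+00] [ 0.1 -0.6 -0.2] 0.05186941031098788
```

View pics/w10.png

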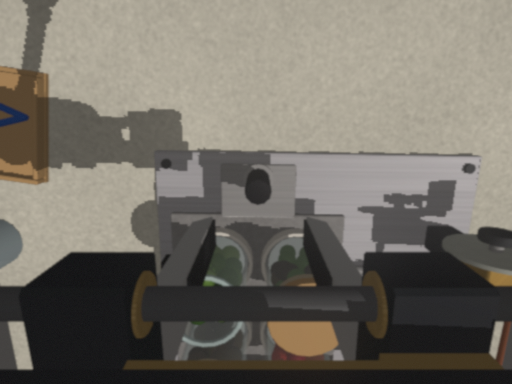

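View pics/d10c.png

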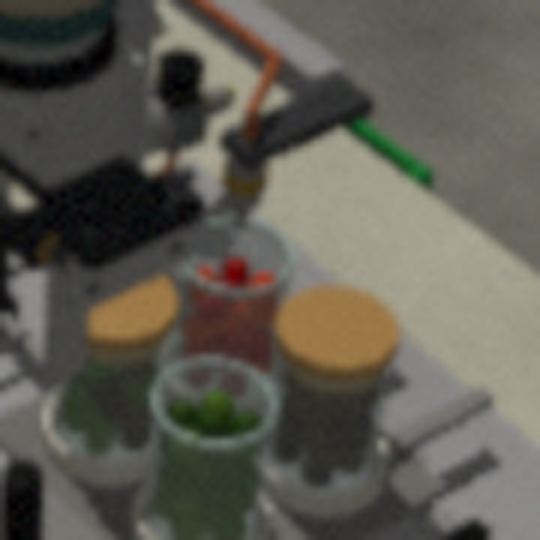

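>>> arm_command(moves=[-1,-0.5,3,0,0,-1,-0.6,3.9,0,0,-1,-0.6,3.9,0,0,-1,-0.6,3.9,0,0,-1,-0.6,3.9,0,0,-1,-0.6,3.9,0,0,-1,-0.6,3.9,0,0,-1,-0.7,3.8,0,8.5,-1,0,0,0,8.5,-1,0,0,0,8.5])

```text
time_s: 19.35
position: [0.5334, 0.1497, 0.215]
eef_rot: [-3.139, -0.004, 2.693]
contact_force: [-0.9, 0.2, -0.4]
finger_gap: 0.0005
```

>>> arm_command(moves=[-1,0,0,0,8.5,-1,0,0,0,8.5,-1,0,0,0,8.5,-1,0,0,0,8.5,-1,0,0,0,8.5,-1,0,0,0,8.5,-1,0,0,0,8.5,-1,0,0,0,5,-1,0,0,0,0,-1,0,0,0,0])

```text
time_s: 20.35
position: [0.5338, 0.1483, 0.2161]
eef_rot: [-3.139, 0.0, 1.573]
contact_force: [0.9, -0.2, -0.8]
finger_gap: 0.0002
```

```bash
python3 - <<'E'
from h import *
import pickle
w=pickle.load(open('pics/w10.png.pkl','rb'));print(ray(w,258,188,.126))
w=wsnap('w11.png');c=snap('side','d11.png')
a=cv2.imread('pics/d11.png')[130:280,210:380]; cv2.imwrite('pics/d11c.png',cv2.resize(a,None,fx=4,fy=4,interpolation=2))
E
```

```text
[ 0.48078198 -0.15497643  0.126     ]
20.35 [0.5338 0.1483 0.2161] [-3.1389e+00  4.0000e-04  1.5727e+00] [ 0.9 -0.2 -0.8] 0.00019684959243722208
```

View pics/w11.png

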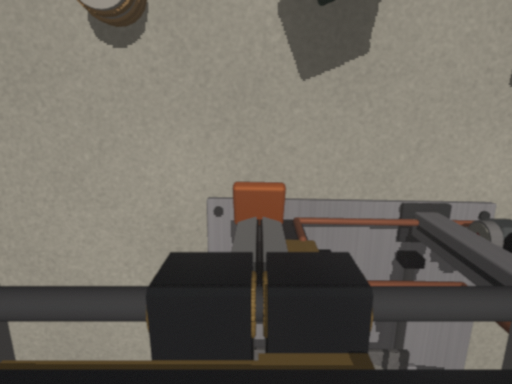

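View pics/d11c.png

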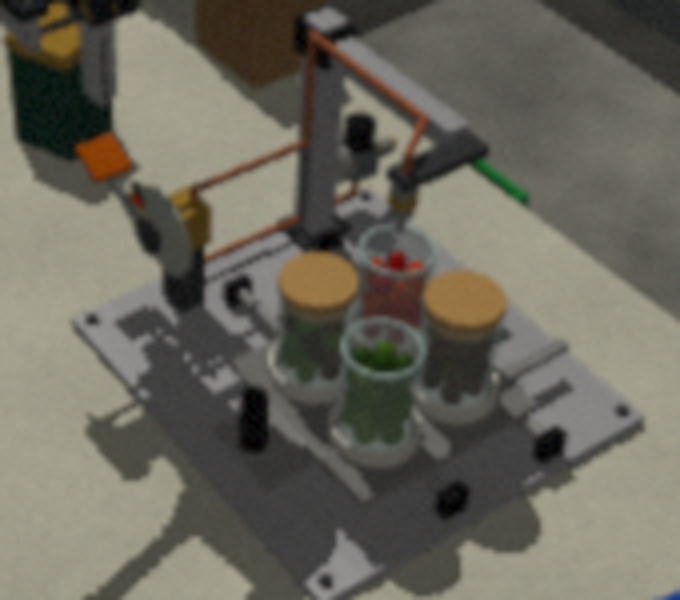

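```bash
python3 - <<'E'
from h import *
a=cv2.imread('pics/d11.png')[168:214,285:331]; a=cv2.resize(a,None,fx=12,fy=12,interpolation=2)
b=cv2.imread('pics/d5.png')[168:214,285:331]; 
cv2.imwrite('pics/d11z.png',a)
b=cv2.imread('pics/w10.png')[150:220,200:320]; cv2.imwrite('pics/w10z.png',cv2.resize(b,None,fx=6,fy=6,interpolation=2))
E
```

```text
(no output)
```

View pics/d11z.png

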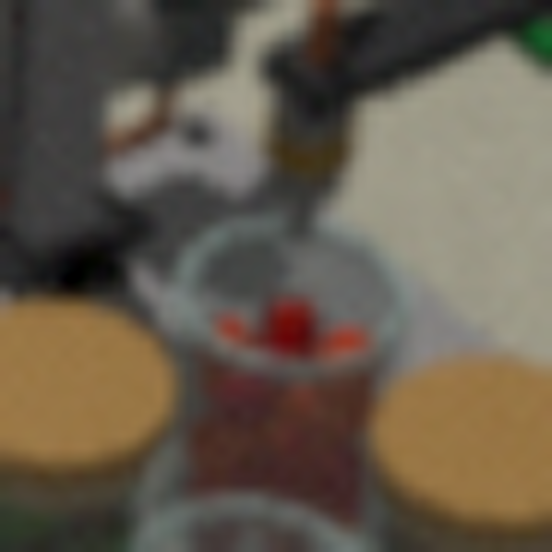

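View pics/w10z.png

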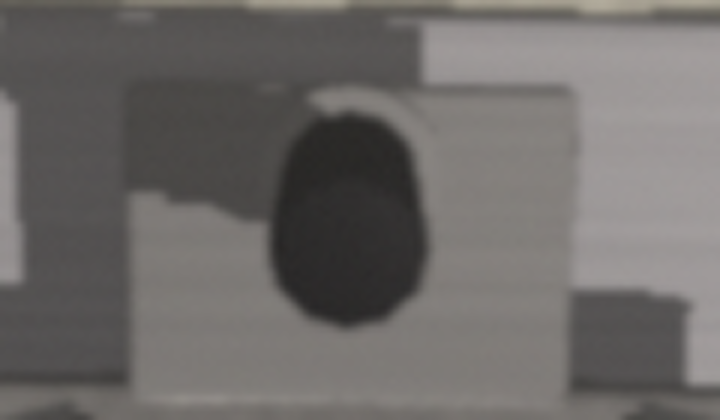

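>>> arm_command(moves=[-1,0,0,2,0,-1,0,0,2,0,-1,0,0,1,0,-1,0,0,1,0,-1,0,0,1,0,-1,0,0,1,0,-1,0,0,1,0,-1,0,0,1,0,-1,0,0,1,0,-1,0,0,1,0])

```text
time_s: 21.45
position: [0.5361, 0.1503, 0.0991]
eef_rot: [3.137, -0.003, 1.571]
contact_force: [-2.3, 2.3, 9.0]
finger_gap: 0.0003
```

>>> arm_command(moves=[-1,0,0,0.5,0,-1,0,0,0.5,0,-1,0,0,0.3,0,-1,0,0,0,0,-1,0,0,0,0,-1,0,0,0,0])

```text
time_s: 22.05
position: [0.5363, 0.1483, 0.0868]
eef_rot: [3.137, 0.0, 1.571]
contact_force: [-1.1, 0.2, 13.6]
finger_gap: 0.0005
```

>>> arm_command(moves=[-1,0,0,0.1,0,-1,0,0,0,0,-1,0,0,0,0,-1,0,0,0,0,-1,0,0,0,0,-1,0,0,0,0,-1,0,0,0,0,-1,0,0,0,0,-1,0,0,0,0,-1,0,0,0,0])

```text
time_s: 23.05
position: [0.5364, 0.1482, 0.086]
eef_rot: [3.137, 0.0, 1.571]
contact_force: [-2.3, -0.6, 13.4]
finger_gap: 0.0005
```

```bash
python3 - <<'E'
from h import *
w=wsnap('w12.png');c=snap('side','d12.png');snap('scene','s12.png')
a=cv2.imread('pics/d12.png')[130:280,210:380]; a=cv2.resize(a,(476,420),interpolation=2)
b=cv2.imread('pics/s12.png')[150:250,230:310]; b=cv2.resize(b,(320,400),interpolation=2); b=cv2.copyMakeBorder(b,0,20,0,0,0)
cv2.imwrite('pics/f12.png',np.hstack([a,b]))
E
```

```text
23.05 [0.5364 0.1482 0.086 ] [3.1368e+00 3.0000e-04 1.5714e+00] [-2.3 -0.6 13.4] 0.00046599292780883256
```

View pics/f12.png

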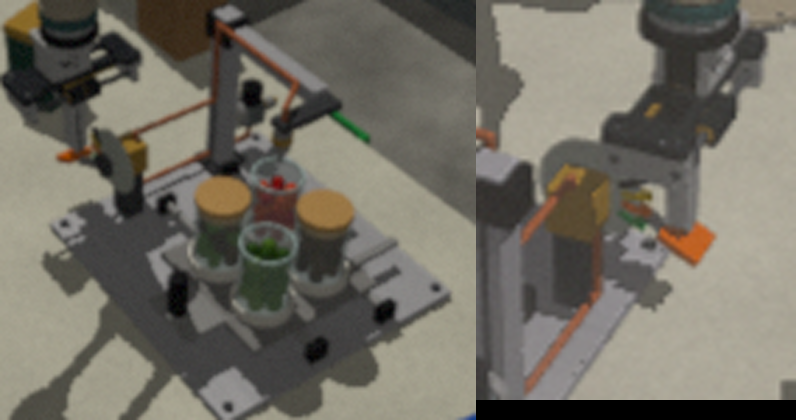

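The pad is down at the green tab and pressed with about 13 N. The red jar is under the nozzle and all four jars stand upright, so I'm handing in.

```bash
python3 - <<'E'
from station import arm
print(arm.hand_in()); o=arm.get_obs(); print(o['time_s'],o['position'],o['contact_force'])
E
```

```text
the job is handed in; nothing more can be done
None
the job is handed in; nothing more can be done
```

Both flushes are done and the job was handed in at about 23 s of the 72 s allowed; no verdict was reported.

- **Green jar:** I gripped the knob and drew the carriage until the green jar was under the nozzle. I then pressed the pad with closed fingers to z ≈ 0.086 m at 11–13 N. The hold at the third click lasted about 3 s, and a picture then showed the lever back up.
- **Red jar:** I drew the carriage diagonally to put the red jar under the nozzle, then pressed the pad again. The job was handed in with the fingers still holding it down.

**Last checks:**
- **Press:** the TCP (fingertips) was at z = 0.086 m with 13.4 N on the pad. By geometry that is a lever angle of about 0.93 rad. I worked the angle out from the fingertip height, because the wrist picture was too insensitive to confirm it.
- **Jars and table:** all four jars stood upright in their nests, and I saw nothing else on the table disturbed.
- **Red jar centring:** the gripper's travel puts the red mouth about 1 mm off the nozzle axis. The side camera suggested up to about 4 mm, within the 10 mm limit.

**Disagreements:** the scene and side cameras differed by about 1 cm in absolute position. I averaged them for where to go, and set the jar positions by relative moves of the gripped knob. The wrist camera also read the knob a few millimetres nearer the robot than the gripper did.

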